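# Lift the hot pot lid onto the cork mat with the lid lifter

## Robot

A 6-joint arm with a two-finger parallel gripper is mounted at the origin on a cart in front of the work surface, level with it; the furniture and walls round the work are solid. World frame = base frame: x ahead of the robot, y to its left, z up, the work surface at z = 0. Lengths are in m, angles in degrees, forces in N, time in s.
With the tool pointing down it reaches from about 0.375 to 0.75 m from the base axis. Payload 9 kg.
Tool frame: the origin (TCP) lies midway between the tips of the shut fingers; the grasp point (between the pads) lies 19 mm behind it; z points along the fingers, y is the line along which they close (so a half turn about z gives the same grasp; the last joint's range is limited). The gripper opens to 85 mm and grips with 20 to 120 N. Pads are 22 mm wide; open, the fingers measure 114 mm over their backs; the gripper's body (76 mm by 85 mm) begins 54 mm behind the grasp point. The pads swing forward as they close: fully open they stand 13 mm farther back than shut.
Start: joints at [55.881, 5.964, 5.575, 89.605, 0, 77.527], TCP at [0.221, 0.558, 0.231] pointing down, gripper open.
Joint ranges: [-171.21, 171.21], [-48.23, 106.86], [-62.78, 66.21], [-105.2, 120.99], [-86.42, 89.51], [-180, 180]. Speed limits (degrees/s): [127.2, 127.2, 147.25, 180, 180, 180].

## Interface

Orientations are given as [roll, pitch, yaw] about the fixed x, y, z axes, in that order (R = Rz(yaw) Ry(pitch) Rx(roll)).
In Python, from plant import * gives the robot as it stands.
- The arm moves only by the shell command python3 -m crank 'ROWS'. ROWS is JSON, one flat list of numbers, 5 for each row, row after row: the finger opening in cm, from 0 to 8.54, then the shift along the tool's x, y, z in cm, then the turn about the tool's z in rad. In form: [gripper, x, y, z, turn, gripper, x, y, z, turn, ...]. A call has 1 to 5 rows; each row is the pose to reach, as a shift and turn from the pose commanded when the call began, along the tool's axes at that moment; what a row does not reach only later rows make up. A row lasts 1/10 s, in which the tool goes at most 50 mm and 8.59 degrees, less where a joint would pass 70% of its speed; a pose out of reach is approached as far as the arm can. A call with a gripper value outside its range is refused whole. The fingers move at their own pace and stop on an object; the grip force is fixed at half the most. Time passes only in rows, so rows that repeat a pose let the fingers close. It gives the time, the measured TCP pose, the force, the opening and the grip force at its end, in the units of the state.
- sense(): the state, without advancing time (a new reading comes with each control period).
- camera(name): name is "side" or "top" or "wrist"; returns a dict with "img" (480x640x3 uint8, red, green, blue), "K" (3x3 intrinsics, pixels), "dist" ([k1, k2, p1, p2, k3] as OpenCV has them; the pictures are not rectified), "extrinsics" (4x4, takes a point from world to camera coordinates); the wrist camera has in their place "T_tool_cam" (4x4, takes a point from camera to tool coordinates, whose origin is the TCP and whose axes are the flange's). Camera axes: x right, y up, looking along -z (the intrinsics and any distortion apply to the point x, -y, -z); pixel columns grow to the right and rows downward; lengths in m; the calibration is good to about 2 mm. A picture is of the moment at which its call begins: read the wrist's pose just before it. There is no depth.
- sign_off(): hands the job in; it is judged then, once.
The state is a dict: "clock": time; "joints": joint angles; "qd": joint speeds; "tau": joint torques, N m; "eef_pos": TCP position; "ee_rot": TCP orientation; "ft_force": force on the tool from outside, world axes, zero at the start; "moment": the same for the moment, N m; "grip_width": opening from 0.0 (shut) to 1.0 (fully open); "finger_force": force on a finger pad.
Only numpy, scipy, OpenCV 4.12 (cv2) and the standard library are available. Lean on these libraries where they do the work, as an engineer would, in place of code of your own. Each camera call takes 0.05 s, during which the arm holds its last target. There are 200 camera calls.

## Task

The lid of the stone-cleaning pot is hot, so the gripper must not touch it: take the two-pronged lid lifter from its stand, hook it under the lid's loop handle, lift the lid off and, keeping it level, carry it over and set it down gently in the middle of the round cork mat. Then unhook the lifter and hang it back in its stand. Leave the other things on the table where they are.

Things in the scene. Friction and masses are not known exactly. Their poses are not given: they have to be found in the camera images.
- pot: round steel pot, open on top, 124 mm across, 80 mm tall, with a black control block on one side (its -x); mouth 106 to 114 mm wide inside. Fixed to the table; the lid lies on its rim. Origin: centre of its underside; z up. Pot and mat may swap places.
- lid: round steel lid, 130 mm across, about 0.16 kg, loose. Under the flange a plug 98 mm across, 8 mm deep, sits in the pot's mouth with play all round. Origin: centre of the plug's underside (8 mm below the pot's rim when the lid is on; on the mat's top when set down there); z up. Its upper face is 15 mm above the origin, its loop's bar along its y.
- lid_loop (a point): middle of the underside of the loop handle's top bar, 53 mm above the lid's origin, above its centre of mass; axes as the lid's. The loop is an upright arch of 6 mm bar in the lid's yz plane: top bar straight for 60 mm along y, legs at y = +-42 mm, 38 mm free height beneath the bar. It can be hooked along the lid's +x or -x.
- mat: round cork mat, 156 mm across, 10 mm thick, fixed to the table. Origin: centre of its underside; z up.
- stand: dark steel lifter stand, fixed. Base plate 100 (x) x 150 (y) x 10 mm; two posts at y = +-58 mm, 8 mm thick along y, each ending in an upright 90 degree V, about 40 mm wide along x at the mouth, bottom 138 mm and tips 158 mm above the table. The lifter's handle ends lie in the Vs; its shank and prongs hang between the posts. Origin: centre of underside; z up.
- lifter_grip (a point): middle of the lid lifter's wooden cross handle, 18 (x) x 88 (y) x 20 (z) mm, to be grasped. Loose, 0.14 kg. A 10 mm steel rod sticks out of the handle's ends to y = +-72 mm; hanging in the stand this point is 145 mm above the table. Axes: x where the prongs point, y along the handle, z up the shank. At the start x and y point as the stand's, within a few degrees.
- lifter_saddle (a point): on the lifter's fork of two parallel 6 mm prongs (18 mm apart): lowest point of their upper side, midway between them, where the loop bar comes to lie; 2 mm along x, -107 mm along z from lifter_grip. Shank (7 mm thick) 16 mm behind; tips end 26 mm ahead and reach 13 mm above this point; prong underside 6 mm below it. Axes: the lifter's.
- jar_green: bystander, to be left alone: small round black gem jar with a green stone, 33 mm across, 22 mm tall. Origin: centre of its underside.
- jar_blue: bystander, to be left alone: small round black gem jar with a blue stone, 33 mm across, 22 mm tall. Origin: centre of its underside.
- dish: bystander, to be left alone: round steel sorting dish, 101 mm across, 21 mm tall. Origin: centre of its underside.
- stone_red: bystander, to be left alone: polished reddish palm stone, 48x35x24 mm. Origin: centre of its underside.
- tape: bystander, to be left alone: roll of tape lying flat, 96 mm across, 48 mm tall. Origin: centre of its underside.
- pen: bystander, to be left alone: marker pen, 17x135x16 mm. Origin: centre of its underside.
- torch: bystander, to be left alone: black pocket torch lying down, 26x113x26 mm. Origin: centre of its underside.
Things that resemble listed ones, but are neither listed nor needed, are in the scene too. Leave any green look-alike of the lid alone.

How it is judged (in metres and radians):
On the way, in this order (a step that is already met when the one before it is completed fails the run):
1. the lid hangs on the lifter, its underside more than 10 mm above the pot's rim (z of lid in the frame of pot above 0.09 m and contact force between lid and lifter above 0.3 N), for 0.3 s.
2. the lid lies flat on the cork mat, its centre within 25 mm of the mat's, and the lifter no longer bears on it (horizontal distance between lid and mat below 0.025 m and z of lid in the frame of mat below 0.014 m and angle between lid's own z axis and vertical below 0.06 rad and contact force between lid and lifter below 0.2 N), for 0.2 s.
At the end, for the whole second after the job is handed in: Lid flat (0.06 rad) and at rest on the mat, centres within 25 mm; lifter hanging at rest in the stand, both handle ends in the Vs, either way round (handle middle 138 to 152 mm up, within 20 mm of the stand's centre, along the stand within 0.12 rad) (horizontal distance between lid and mat below 0.025 m and z of lid in the frame of mat below 0.014 m and angle between lid's own z axis and vertical below 0.06 rad and linear speed of lid below 0.02 m/s and z of lifter_grip in the frame of stand between 0.138 and 0.152 m and horizontal distance between lifter_grip and stand below 0.02 m and angle between the y axis of lifter_grip and the y axis of stand, either way round below 0.12 rad and contact force between lifter and stand above 0.3 N and linear speed of lifter below 0.05 m/s); the robot touches nothing.
It fails at once if the robot touches the hot lid (contact force between any of the fingers, the arm and lid above 0.3 N).
It fails at once if the lid tilts by more than 0.35 rad (20 degrees) (angle between lid's own z axis and vertical above 0.35 rad).
It fails at once if the lid is dropped or slammed onto the mat (faster than 0.45 m/s close to it) (linear speed of lid above 0.45 m/s and z of lid in the frame of mat below 0.04 m and horizontal distance between lid and mat below 0.1 m).
It fails at once if a bystander is moved by more than 30 mm (distance of any of jar_green, jar_blue, dish, stone_red, tape, pen, torch from where it was at the start of the episode above 0.03 m).
It also fails if it takes over 70 s, if anything falls off the work surface, if the arm or the gripper's body presses on something with over 40 N, if the wrist force passes 120 N, or if a joint passes its speed limit or range.

## Working session

There is one attempt and no reset: what is moved stays moved. The work goes in short steps, Python scripts to look and compute and a shell command to move; the robot and the scene stay as the last step left them, time stands still between calls to the robot, and variables do not carry over. Pictures are saved under pics/ and viewed, at most 11 in all, crops included, and the job is handed in when it is done.

```bash
mkdir -p pics; ls; python3 - <<'E'
from plant import *
import cv2,pickle
s=sense();print({k:s[k] for k in('clock','eef_pos','ee_rot','grip_width')})
D={}
for n in('top','side'):
    c=camera(n);D[n]=c;cv2.imwrite(f'pics/{n}0.png',c['img'][:,:,::-1]);print(n,c['K'],c['dist'],c['extrinsics'])
c=camera('wrist');print(c['K'],c['dist'],c['T_tool_cam'])
pickle.dump(D,open('d0.pkl','wb'))
E
```

```text
pics
{'clock': 0.0, 'eef_pos': array([0.22108704, 0.5573922 , 0.23050049]), 'ee_rot': array([-1.79921741e+02, -1.77471644e-02,  1.58354804e+02]), 'grip_width': 1.0002783483416888}
top [[569.87883624   0.         309.14580802]
 [  0.         569.87883624 235.10079089]
 [  0.           0.           1.        ]] [-0.09519861  0.          0.          0.          0.        ] [[ 0.00170422 -0.99999124  0.00382361  0.0041994 ]
 [ 0.99599457  0.0020392   0.08939047 -0.51731757]
 [-0.08939748  0.00365596  0.99598932 -1.54244265]
 [ 0.          0.          0.          1.        ]]
side [[624.43470364   0.         309.68674475]
 [  0.         624.43470364 242.27004936]
 [  0.           0.           1.        ]] [-0.06469373  0.          0.          0.          0.        ] [[-0.99874627  0.04699354 -0.01724812  0.50229545]
 [-0.03344715 -0.37009816  0.92839035 -0.10652514]
 [ 0.03724485  0.9278033   0.37120596 -1.39345715]
 [ 0.          0.          0.          1.        ]]
[[418.34026158   0.         317.26802051]
 [  0.         418.34026158 237.10697968]
 [  0.           0.           1.        ]] [-0.08139534  0.          0.          0.          0.        ] [[-1.46583534e-04  9.62628765e-01  2.70824370e-01  6.73250815e-02]
 [ 9.99998936e-01  5.34153400e-04 -1.35736695e-03  3.27536799e-04]
 [-1.45130223e-03  2.70823883e-01 -9.62627819e-01 -1.43243859e-01]
 [ 0.00000000e+00  0.00000000e+00  0.00000000e+00  1.00000000e+00]]
```

View pics/top0.png

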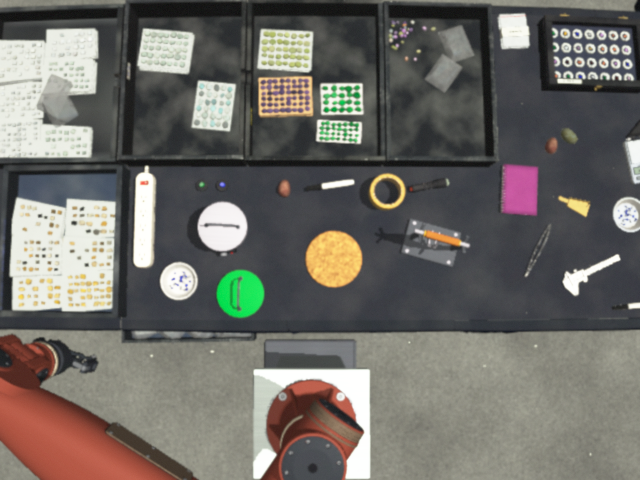

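View pics/side0.png

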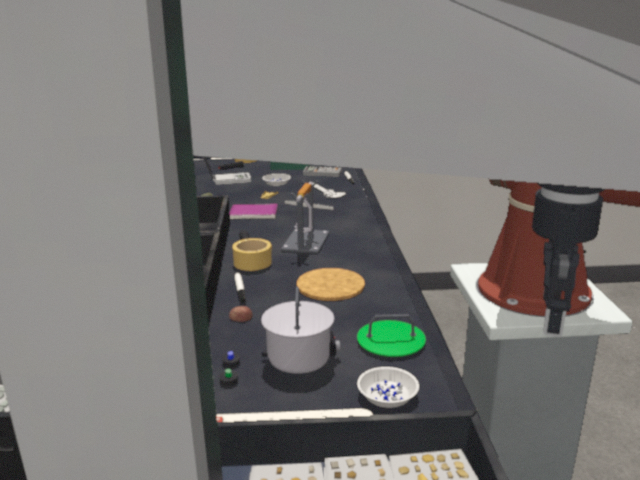

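The picture from the top shows the steel lid on the pot at (222,226), its loop bar along the image's horizontal, the cork mat at (334,259), and the stand with the orange lifter handle at (440,238). Prongs or shadow are at about (380,237).

The side view shows the pot at (298,335), its loop at (297,300), the mat at (331,284), and the lifter at (306,190).

Possible confusions:
- **Lid:** the green look-alike at (240,293) or the dish at (178,281). I choose the steel lid at (222,226).
- **Lifter:** the brush at (574,205) or the calliper at (590,275). I choose the orange cross handle at (440,238).

Next is a close crop to check both choices.

```bash
python3 - <<'E'
import pickle,cv2,numpy as np
D=pickle.load(open('d0.pkl','rb'))
def crop(n,x,y,w,h):
    i=D[n]['img'][y:y+h,x:x+w,::-1];return cv2.resize(i,(400,300),interpolation=cv2.INTER_CUBIC)
a=np.hstack([crop('top',370,205,100,75),crop('top',180,190,100,75)])
b=np.hstack([crop('side',270,175,100,75),crop('side',250,270,120,90)])
cv2.imwrite('pics/c1.png',np.vstack([a,b]))
E
```

```text
(no output)
```

View pics/c1.png

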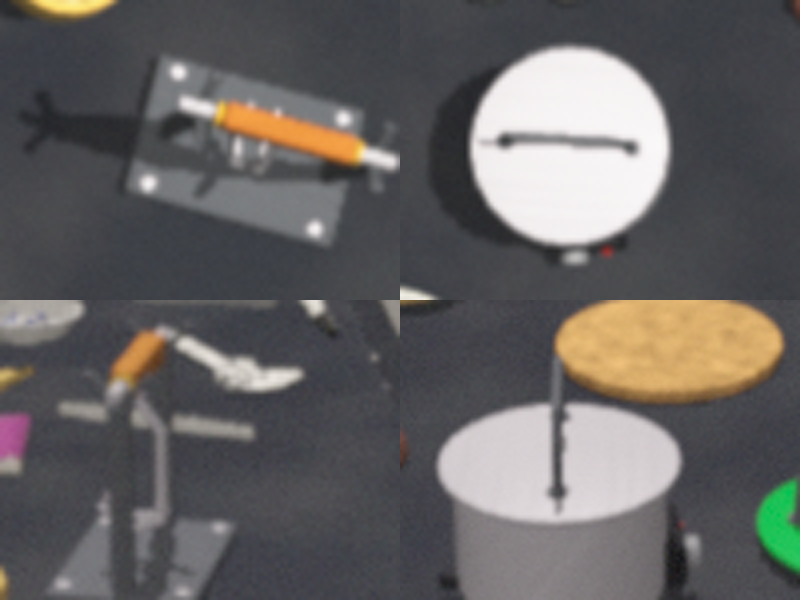

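The crop confirms the choice. Top left is the orange cross handle, centre about (442,238), with its two shanks on the robot's side and the prong tips peeping out on the far side. Top right is the steel lid with its bar middle at (222,226), and the control block towards -x. The side crops show the shank on the -x side and the prongs pointing +x.

```bash
cat > h.py <<'E'
import numpy as np,cv2,pickle
from scipy.spatial.transform import Rotation as R
def ray(c,u,v,T=None):
    """world origin and direction of a pixel; T = world pose of tool for the wrist camera"""
    p=cv2.undistortPoints(np.array([[[u,v]]],float),c['K'],np.array(c['dist'])).ravel()
    d=np.array([p[0],-p[1],-1.])
    M=np.linalg.inv(c['extrinsics']) if T is None else T@c['T_tool_cam']
    d=M[:3,:3]@d;return M[:3,3],d/np.linalg.norm(d)
def atz(r,z): return r[0]+r[1]*(z-r[0][2])/r[1][2]
def tri(rs):
    A=sum(np.eye(3)-np.outer(d,d) for o,d in rs);b=sum((np.eye(3)-np.outer(d,d))@o for o,d in rs)
    X=np.linalg.solve(A,b);return X,[np.linalg.norm(np.cross(X-o,d)) for o,d in rs]
def tool(s):
    T=np.eye(4);T[:3,:3]=R.from_euler('xyz',s['ee_rot'],degrees=True).as_matrix();T[:3,3]=s['eef_pos'];return T
def proj(c,X,T=None):
    E=c['extrinsics'] if T is None else np.linalg.inv(T@c['T_tool_cam'])
    p=E[:3,:3]@np.array(X)+E[:3,3];p=np.array([p[0],-p[1],-p[2]])
    return cv2.projectPoints(p.reshape(1,1,3),np.zeros(3),np.zeros(3),c['K'],np.array(c['dist']))[0].ravel()
def to_tool(T,X,yaw=None):
    """shift in cm along the tool's axes to bring TCP to X"""
    return T[:3,:3].T@(np.array(X)-T[:3,3])*100
def centroid(img,lo,hi,roi=None):
    m=cv2.inRange(cv2.cvtColor(img,cv2.COLOR_RGB2HSV),lo,hi)
    if roi: k=np.zeros_like(m);x,y,w,h=roi;k[y:y+h,x:x+w]=1;m*=k
    M=cv2.moments(m,True);return M['m10']/M['m00'],M['m01']/M['m00'],M['m00'],m
E
python3 - <<'E'
from h import *
np.set_printoptions(precision=4,suppress=True)
D=pickle.load(open('d0.pkl','rb'));t,s=D['top'],D['side']
print('grip',tri([ray(t,442.5,238),ray(s,304.5,189.3)]))
a=atz(ray(t,370+222/4,205+115/4),.15);b=atz(ray(t,370+360/4,205+150/4),.15);print('handle dir',a,b,np.degrees(np.arctan2(*(a-b)[:2])))
pl=[(160,57),(365,108),(330,245),(125,190)]
P=[atz(ray(t,370+x/4,205+y/4),.01) for x,y in pl];print('plate',np.mean(P,0),P)
u,v,n,m=centroid(t['img'],(8,80,80),(25,255,255),(295,220,80,80));print('mat',u,v,n,atz(ray(t,u,v),.01))
u,v,n,m=centroid(s['img'],(8,80,80),(25,255,255),(290,262,80,40));print(u,v,n,atz(ray(s,u,v),.01))
print('loop',tri([ray(t,222,226),ray(s,297.1,287.4)]),atz(ray(t,222,226),.128))
print('lid c',atz(ray(t,180+170/4,190+146/4),.087))
E
```

```text
grip (array([ 0.4988, -0.3331,  0.1489]), [np.float64(0.0005460581221175226), np.float64(0.0005460581221177251)])
handle dir [ 0.51   -0.2895  0.15  ] [ 0.4878 -0.3777  0.15  ] 14.091255078261414
plate [ 0.4986 -0.3348  0.01  ] [array([ 0.5634, -0.276 ,  0.01  ]), array([ 0.5281, -0.4198,  0.01  ]), array([ 0.4324, -0.3932,  0.01  ]), array([ 0.4706, -0.2503,  0.01  ])]
mat 333.31833648393194 258.54971644612476 2645.0 [ 0.4536 -0.0617  0.01  ]
330.2547220723152 283.79924446842955 1853.0 [ 0.4537 -0.0488  0.01  ]
loop (array([0.5318, 0.228 , 0.1381]), [np.float64(0.001916527875879226), np.float64(0.00191652787587954)]) [0.5309 0.2296 0.128 ]
lid c [0.5339 0.2344 0.087 ]
```

```bash
F='[8.5,-19,-10,-4,0, 8.5,-19,-10,-4,0, 8.5,-19,-10,-4,0, 8.5,-19,-10,-4,0, 8.5,-19,-10,-4,0]'
python3 -m crank '[8.5,-19,-10,-4,0, 8.5,-19,-10,-4,0, 8.5,-19,-10,-4,0, 8.5,-19,-10,-4,0, 8.5,-19,-10,-4,0]'
python3 -m crank '[8.5,-19,-10,-3,0, 8.5,-19,-10,-3,0, 8.5,-19,-10,-3,0, 8.5,-19,-10,-3,0, 8.5,-19,-10,-3,0]'
python3 -m crank '[8.5,0,0,0,0.15, 8.5,0,0,0,0.3, 8.5,0,0,0,0.45, 8.5,0,0,0,0.6, 8.5,0,0,0,0.65]'
python3 -m crank '[8.5,0,0,0,0.15, 8.5,0,0,0,0.3, 8.5,0,0,0,0.45, 8.5,0,0,0,0.6, 8.5,0,0,0,0.61]'
python3 - <<'E'
from plant import *
from h import *
s=sense();c=camera('wrist');c.update(s=s);print(s['clock'],s['eef_pos'],s['ee_rot'],s['joints'])
cv2.imwrite('pics/w1.png',c['img'][:,:,::-1]);pickle.dump(c,open('w1.pkl','wb'))
E
```

```text
clock: 0.65
eef_pos: [0.3634, 0.3919, 0.2721]
ee_rot: [180.0, 0.1, 158.2]
ft_force: [-0.6, 0.5, 0.5]
grip_width: 0.995
finger_force: 0.0
clock: 1.15
eef_pos: [0.5031, 0.2283, 0.3013]
ee_rot: [-180.0, 0.0, 158.1]
ft_force: [0.1, 1.0, 0.3]
grip_width: 0.998
finger_force: 0.0
clock: 1.65
eef_pos: [0.5003, 0.2321, 0.301]
ee_rot: [-180.0, -0.0, 120.8]
ft_force: [-0.0, 0.7, 1.4]
grip_width: 0.994
finger_force: 0.0
clock: 2.15
eef_pos: [0.5004, 0.2321, 0.3011]
ee_rot: [-180.0, -0.0, 86.0]
ft_force: [-0.0, -0.3, -0.5]
grip_width: 1.0
finger_force: 0.0
2.15 [0.5003712  0.23205964 0.30105279] [-1.79967396e+02 -3.90870127e-03  8.60390605e+01] [ 1.12839628e+01 -8.57921916e-01  5.87100305e+00  9.67593540e+01
  1.23442519e-02  1.05244898e+02]
```

View pics/w1.png

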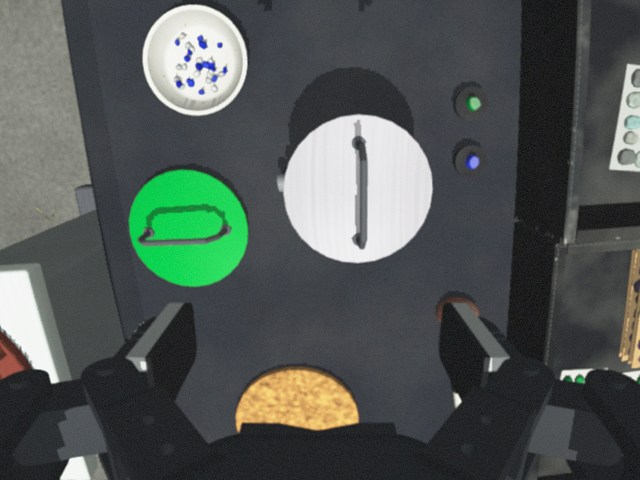

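The wrist view shows the lid disc centred at about (358,188), with its bar from (360,150) to (362,245). The green look-alike is separate at (188,228) and the mat is at (297,400). I shift sideways for a second view to get heights.

```bash
python3 -m crank '[8.5,-10,3,0,0, 8.5,-10,3,0,0, 8.5,-10,3,0,0, 8.5,-10,3,0,0, 8.5,-10,3,0,0]'
python3 - <<'E'
from plant import *
from h import *
s=sense();c=camera('wrist');c.update(s=s);pickle.dump(c,open('w2.pkl','wb'))
c1=pickle.load(open('w1.pkl','rb'));T1=tool(c1['s']);T2=tool(s)
g=atz(ray(c1,358,188,T1),.087);print(g,proj(c,g,T2),s['eef_pos'],s['ee_rot'])
O=[]
for i,(cc,T) in enumerate(((c1,T1),(c,T2))):
    u,v=proj(cc,g,T).astype(int);x,y=u-80,v-90
    print('crop',x,y);O.append(cv2.resize(cc['img'][y:y+180,x:x+160,::-1],None,fx=2.5,fy=2.5,interpolation=2)[:,:400])
cv2.imwrite('pics/w12.png',np.hstack(O))
E
```

```text
clock: 2.7
eef_pos: [0.5238, 0.1305, 0.3013]
ee_rot: [-180.0, -0.0, 86.3]
ft_force: [-0.5, 0.1, -0.4]
grip_width: 1.001
finger_force: 0.0
[0.53750349 0.24191923 0.087     ] [323.53025702  65.75277819] [0.52378299 0.13053195 0.30133984] [-1.79993349e+02 -2.51305698e-02  8.62913797e+01]
crop 278 98
crop 243 -25Traceback (most recent call last):
  File "<stdin>", line 9, in <module>
cv2.error: OpenCV(4.12.0) /io/opencv/modules/imgproc/src/resize.cpp:4208: error: (-215:Assertion failed) !ssize.empty() in function 'resize'
```

```bash
python3 - <<'E'
from h import *
O=[]
for f,x,y in(('w1.pkl',278,98),('w2.pkl',243,0)):
    cc=pickle.load(open(f,'rb'));O.append(cv2.resize(cc['img'][y:y+180,x:x+160,::-1],None,fx=2.5,fy=2.5,interpolation=2))
cv2.imwrite('pics/w12.png',np.hstack(O))
E
```

```text
(no output)
```

View pics/w12.png

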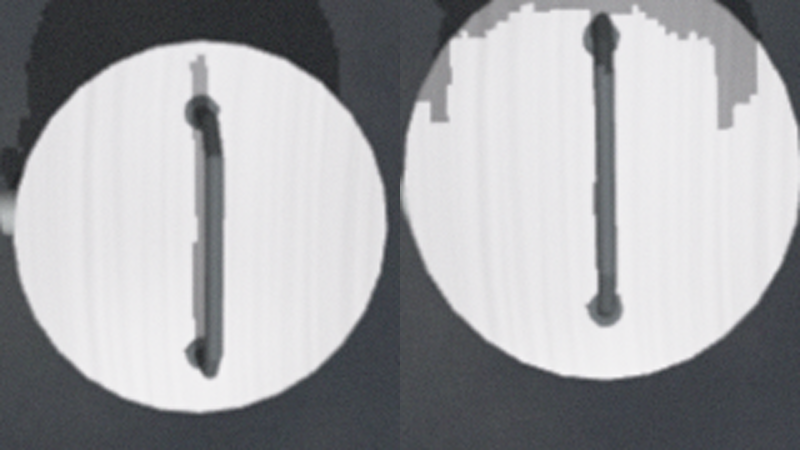

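Left half (w1): feet at about (201,110) and (201,352), bar far bend at (213,153). Right half (w2): feet at (602,38) and (605,308), far bend at (605,71).

```bash
python3 - <<'E'
from h import *
np.set_printoptions(precision=4,suppress=True)
a,b=[pickle.load(open(f,'rb')) for f in('w1.pkl','w2.pkl')];Ta,Tb=tool(a['s']),tool(b['s'])
ra=lambda x,y:ray(a,278+x/2.5,98+y/2.5,Ta)
rb=lambda x,y:ray(b,243+(x-400)/2.5,y/2.5,Tb)
for n,p,q in(('f+',(201,110),(602,38)),('f-',(201,352),(605,308)),('bend',(213,153),(605,71))):
    print(n,tri([ra(*p),rb(*q)]),atz(ra(*p),.087),atz(rb(*q),.087))
f=[(atz(ra(*p),.087)+atz(rb(*q),.087))/2 for p,q in(((201,110),(602,38)),((201,352),(605,308)))]
d=f[0]-f[1];print('mid',(f[0]+f[1])/2,np.linalg.norm(d),'yaw',np.degrees(np.arctan2(-d[0],d[1])))
print('bar at z .128',[atz(ra(213,y),.128) for y in(160,340)],[atz(rb(605,y),.128) for y in(80,270)])
print('disc',atz(ra(200,226),.087))
m=[atz(ray(c,*centroid(c['img'],(8,80,80),(25,255,255),(225,350,145,70))[:2],T),.01) for c,T in((a,Ta),)];print(m)
cv2.imwrite('pics/w2.png',b['img'][:,:,::-1])
u,v,n,mm=centroid(b['img'],(8,80,80),(25,255,255));x,y,w,h,ar=max(cv2.connectedComponentsWithStats(mm)[2][1:].tolist(),key=lambda r:r[4]);print(x,y,w,h,ar,atz(ray(b,x+w/2,y+h/2,Tb),.01),to_tool(Tb,[.499,-.333,.3]))
E
```

```text
f+ (array([0.54  , 0.2807, 0.0849]), [np.float64(0.00018032412753603305), np.float64(0.0001803241275358916)]) [0.5396 0.2807 0.087 ] [0.5401 0.2802 0.087 ]
f- (array([0.5359, 0.1965, 0.0871]), [np.float64(3.124559095840101e-05), np.float64(3.124559095811893e-05)]) [0.5359 0.1965 0.087 ] [0.5359 0.1965 0.087 ]
bend (array([0.5407, 0.2674, 0.1021]), [np.float64(0.0007672848044820731), np.float64(0.0007672848044820524)]) [0.543  0.2662 0.087 ] [0.5404 0.2703 0.087 ]
mid [0.5379 0.2385 0.087 ] 0.08407300264569252 yaw -2.7027778182930486
bar at z .128 [array([0.5387, 0.268 , 0.128 ]), array([0.5364, 0.2121, 0.128 ])] [array([0.5391, 0.2597, 0.128 ]), array([0.5359, 0.2076, 0.128 ])]
disc [0.5375 0.2416 0.087 ]
[array([ 0.4585, -0.0218,  0.01  ])]
203 290 133 118 12210 [ 0.4569 -0.055   0.01  ] [-46.4165   0.5251   0.1136]
```

```bash
python3 -m crank '[8.5,-25,0,0,0, 8.5,-25,0,0,0, 8.5,-25,0,0,0, 8.5,-25,0,0,0, 8.5,-25,0,0,0]'
cat > snap.py <<'E'
import sys
from plant import *
from h import *
s=sense();c=camera(sys.argv[1]);c['s']=s;pickle.dump(c,open(sys.argv[2]+'.pkl','wb'));cv2.imwrite('pics/'+sys.argv[2]+'.png',c['img'][:,:,::-1])
E
python3 snap.py wrist w3
python3 -m crank '[8.5,-18,0,0,0, 8.5,-18,0,0,0, 8.5,-18,0,0,0, 8.5,-18,0,0,0.09, 8.5,-18,0,0,0.18]'
python3 snap.py wrist w4
python3 -m crank '[8.5,-5,0,0,0, 8.5,-5,0,0,0, 8.5,-5,0,0,0, 8.5,-5,0,0,0]'
python3 snap.py wrist w5
python3 - <<'E'
from h import *
np.set_printoptions(precision=4,suppress=True)
b=pickle.load(open('w3.pkl','rb'));T=tool(b['s'])
u,v,n,mm=centroid(b['img'],(8,80,80),(25,255,255));r=max(cv2.connectedComponentsWithStats(mm)[2][1:].tolist(),key=lambda r:r[4]);x,y,w,h,ar=r
print(r,[atz(ray(b,*p,T),.01) for p in((x,y+h/2),(x+w,y+h/2),(x+w/2,y),(x+w/2,y+h),(x+w/2,y+h/2))])
O=[]
for f in('w4','w5'):
    c=pickle.load(open(f+'.pkl','rb'));T=tool(c['s']);g=proj(c,[.499,-.333,.149],T);print(c['s']['eef_pos'],c['s']['ee_rot'],g)
    x,y=int(g[0])-80,max(0,int(g[1])-110);print('crop',x,y);O.append(cv2.resize(c['img'][y:y+220,x:x+160,::-1],None,fx=2.5,fy=2.5,interpolation=2))
cv2.imwrite('pics/w45.png',np.hstack(O))
E
```

```text
clock: 3.25
eef_pos: [0.5072, -0.12, 0.3015]
ee_rot: [180.0, -0.0, 86.4]
ft_force: [1.0, -0.3, -0.8]
grip_width: 0.998
finger_force: 0.0
clock: 3.8
eef_pos: [0.4951, -0.3016, 0.3002]
ee_rot: [-179.9, -0.0, 75.6]
ft_force: [0.7, 0.3, -0.2]
grip_width: 0.999
finger_force: 0.0
clock: 4.25
eef_pos: [0.4837, -0.3462, 0.3015]
ee_rot: [180.0, -0.0, 76.0]
ft_force: [0.2, -0.1, 0.1]
grip_width: 0.994
finger_force: 0.0
[186, 53, 153, 156, 15726] [array([ 0.3789, -0.0524,  0.01  ]), array([ 0.5345, -0.0632,  0.01  ]), array([0.4639, 0.0165, 0.01  ]), array([ 0.4494, -0.1386,  0.01  ]), array([ 0.4571, -0.0582,  0.01  ])]
[ 0.4951 -0.3016  0.3002] [-179.9423   -0.0061   75.5852] [331.3265 257.6355]
crop 251 147
[ 0.4837 -0.3462  0.3015] [179.9883  -0.0203  76.0064] [331.6659 196.0757]
crop 251 86
```

View pics/w45.png

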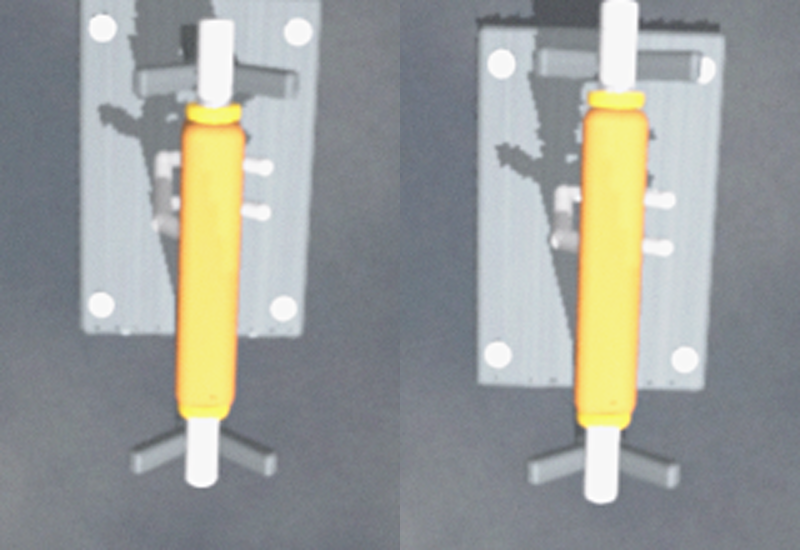

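Each half shows the orange handle in the Vs with the prongs pointing to image right (+x). Handle ends: left half (214,104) and (204,418); right half (617,92) and (604,428). Plate corners in the right half: (480,27), (723,33), (705,388), (478,384).

```bash
python3 - <<'E'
from h import *
np.set_printoptions(precision=4,suppress=True)
a,b=[pickle.load(open(f,'rb')) for f in('w4.pkl','w5.pkl')];Ta,Tb=tool(a['s']),tool(b['s'])
ra=lambda x,y:ray(a,251+x/2.5,147+y/2.5,Ta)
rb=lambda x,y:ray(b,251+(x-400)/2.5,86+y/2.5,Tb)
E=[]
for p,q in(((214,104),(617,92)),((204,418),(604,428)),((202,487),(601,502)),((82,333),(478,384)),((303,335),(705,388))):
    X=tri([ra(*p),rb(*q)]);print(X);E.append(X[0])
d=E[0]-E[1];m=(E[0]+E[1])/2;print('mid',m,np.linalg.norm(d),'yaw',np.degrees(np.arctan2(-d[0],d[1])))
P=[atz(rb(*p),.01) for p in((480,27),(723,33),(705,388),(478,384))];print('plate',np.mean(P,0),np.linalg.norm(P[0]-P[1]),np.linalg.norm(P[1]-P[2]));d=P[0]+P[1]-P[2]-P[3];print(np.degrees(np.arctan2(-d[0],d[1])))
print('at .145',[(atz(r(*p),.15)+atz(r(*q),.15))/2 for r,p,q in((ra,(214,104),(204,418)),(rb,(617,92),(604,428)))])
print(to_tool(Tb,[m[0],m[1],.131]))
E
```

```text
(array([ 0.5151, -0.2845,  0.1457]), [np.float64(7.108763118366869e-05), np.float64(7.108763118380145e-05)])
(array([ 0.489 , -0.3777,  0.1496]), [np.float64(1.1254391626938585e-05), np.float64(1.1254391627011876e-05)])
(array([ 0.4828, -0.3997,  0.1517]), [np.float64(5.4122459213919984e-05), np.float64(5.4122459213812824e-05)])
(array([ 0.4351, -0.3907,  0.0126]), [np.float64(1.4020255672743857e-05), np.float64(1.4020255672860937e-05)])
(array([ 0.5295, -0.4164,  0.0115]), [np.float64(0.00010103746040051752), np.float64(0.00010103746040019119)])
mid [ 0.502  -0.3311  0.1476] 0.09688059305292977 yaw -15.655852445439908
plate [ 0.5016 -0.3328  0.01  ] 0.09694935336072676 0.14754729415048046
-15.208784895642035
at .145 [array([ 0.502 , -0.3306,  0.15  ]), array([ 0.502, -0.331,  0.15 ])]
[ 1.9039  1.4135 17.0512]
```

Handle middle is (0.502,-0.331), rod half-length 71 mm (72 given), yaw -15.6°. The stand centre and yaw agree.

```bash
python3 -m crank '[8.5,1.9,1.4,4,0.026, 8.5,1.9,1.4,8,0.026, 8.5,1.9,1.4,11,0.026, 8.5,1.9,1.4,13,0.026, 8.5,1.9,1.4,14,0.026]'
python3 -m crank '[8.5,0,0,1,0, 8.5,0,0,2,0, 8.5,0,0,3,0, 8.5,0,0,3,0, 8.5,0,0,3,0]'
python3 -m crank '[1,0,0,0,0, 1,0,0,0,0, 1,0,0,0,0, 1,0,0,0,0, 1,0,0,0,0]'
python3 -m crank '[1,0,0,0,0, 1,0,0,0,0, 1,0,0,0,0, 1,0,0,0,0, 1,0,0,0,0]'
```

```text
clock: 4.8
eef_pos: [0.501, -0.3307, 0.1593]
ee_rot: [-179.9, -0.1, 74.5]
ft_force: [-0.2, 0.8, 0.1]
grip_width: 0.993
finger_force: 0.0
clock: 5.3
eef_pos: [0.5013, -0.3328, 0.1315]
ee_rot: [180.0, -0.0, 74.4]
ft_force: [-0.3, 1.0, 0.1]
grip_width: 0.995
finger_force: 0.0
clock: 5.8
eef_pos: [0.4999, -0.3323, 0.1316]
ee_rot: [-179.8, 0.0, 74.3]
ft_force: [-6.7, 4.5, 3.3]
grip_width: 0.196
finger_force: 59.4
clock: 6.3
eef_pos: [0.4999, -0.3322, 0.1316]
ee_rot: [-179.8, 0.0, 74.3]
ft_force: [-8.3, 4.0, 7.0]
grip_width: 0.199
finger_force: 59.7
```

```bash
python3 -m crank '[1,0,0,-0.5,0, 1,0,0,-1.5,0, 1,0,0,-3,0, 1,0,0,-5,0, 1,0,0,-7,0]'
python3 -m crank '[1,0,0,-2,0, 1,0,0,-4,0, 1,0,0,-5,0, 1,0,0,-6,0, 1,0,0,-6,0]'
python3 -m crank '[1,2,-0.7,0,0, 1,6,-2,0,0, 1,10,-3.3,0,0, 1,14,-4.6,0,0, 1,18,-5.9,0,0]'
python3 -m crank '[1,4,-1.3,0,0, 1,8,-2.6,0,0, 1,12,-3.9,0,0, 1,16,-5.2,0,0, 1,20,-6.5,0,0]'
python3 -m crank '[1,4,-1.3,0,0, 1,8,-2.6,0,0, 1,12,-3.9,0,0, 1,15,-4.9,0,0, 1,16.4,-5.4,0,0]'
python3 -m crank '[1,0,0,0,-0.05, 1,0,0,0,-0.1, 1,0,0,0,-0.16, 1,0,0,0,-0.227, 1,0,0,0,-0.227]'
python3 snap.py side s1; python3 snap.py top t1; python3 snap.py wrist w6
python3 - <<'E'
from h import *
o=[]
s,t,w=[pickle.load(open(f+'.pkl','rb')) for f in('s1','t1','w6')]
T=tool(s['s']);g=T[:3,3]+[0,0,-.09]
print(s['s']['eef_pos'],s['s']['ee_rot'])
for c,sz in((s,100),(t,75)):
    u,v=proj(c,g).astype(int);u+=0;x,y=u-sz//2,v-int(sz*.75)//2;print(x,y);o.append(cv2.resize(c['img'][y:y+sz*3//4,x:x+sz,::-1],(400,300),interpolation=2))
W=cv2.resize(w['img'][:,:,::-1],(400,300))
cv2.imwrite('pics/m1.png',np.vstack([np.hstack(o),np.hstack([W,W*0])]))
E
```

```text
clock: 6.8
eef_pos: [0.5014, -0.3327, 0.2032]
ee_rot: [179.9, 0.0, 74.4]
ft_force: [-0.7, -0.0, -2.0]
grip_width: 0.196
finger_force: 58.7
clock: 7.3
eef_pos: [0.5016, -0.333, 0.2627]
ee_rot: [179.9, 0.0, 74.4]
ft_force: [0.0, -0.4, -1.7]
grip_width: 0.196
finger_force: 58.7
clock: 7.8
eef_pos: [0.4923, -0.1417, 0.2602]
ee_rot: [-179.9, -0.0, 74.3]
ft_force: [0.4, 0.7, -0.7]
grip_width: 0.199
finger_force: 58.8
clock: 8.3
eef_pos: [0.4836, 0.0684, 0.2605]
ee_rot: [-180.0, -0.0, 74.4]
ft_force: [0.4, -0.1, -2.0]
grip_width: 0.198
finger_force: 58.8
clock: 8.8
eef_pos: [0.4755, 0.2416, 0.2603]
ee_rot: [-179.9, 0.0, 74.5]
ft_force: [-0.7, -0.4, -1.8]
grip_width: 0.199
finger_force: 58.8
clock: 9.3
eef_pos: [0.4764, 0.2387, 0.2607]
ee_rot: [-179.9, 0.0, 87.4]
ft_force: [0.0, -0.1, -2.4]
grip_width: 0.203
finger_force: 58.8
[0.47636158 0.23865768 0.26067247] [-1.79948074e+02  2.16208484e-02  8.73927650e+01]
279 235
178 218
```

View pics/m1.png

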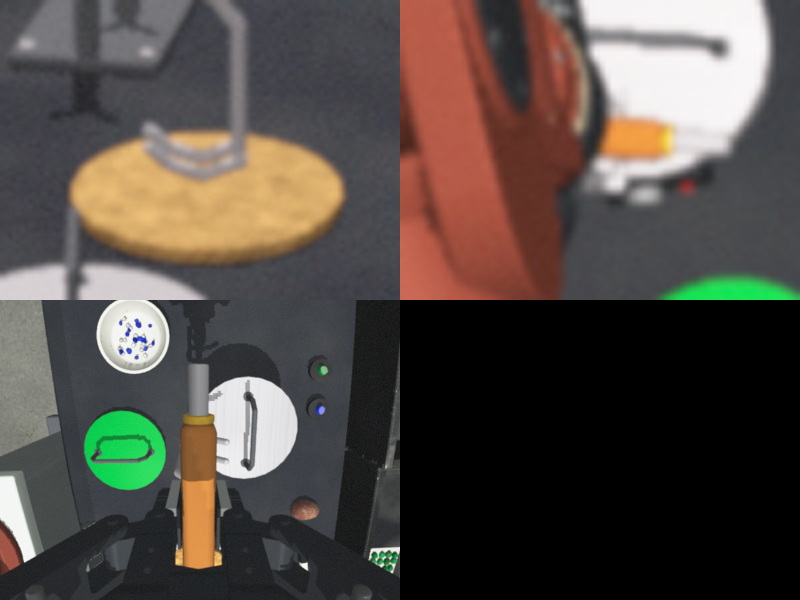

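The lower left wrist view shows the handle lying along the tool's x between the pads, with the loop parallel to it. The side crop shows the two level prongs pointing +x, with the saddle at about (203,160) in the crop, full-frame (329.8,275), and the loop top at (297,289).

```bash
python3 - <<'E'
from h import *
s=pickle.load(open('s1.pkl','rb'));T=tool(s['s']);e=T[:3,3]
for z in(.160,.167,.174): print(z,proj(s,[e[0]+.002,e[1]+.0015,z]))
print('bar near/mid/far',[proj(s,[.538+a*.047,.2385+a,.131]) for a in(.03,0,-.03)])
E
```

```text
0.16 [328.56134832 278.16083704]
0.167 [328.53799131 274.52854473]
0.174 [328.5144376  270.87847788]
bar near/mid/far [array([294.55588394, 301.63258731]), array([294.93521244, 293.83447607]), array([295.29621563, 286.41783799])]
```

```bash
python3 -m crank '[1,0,0,2,0, 1,0,0,4,0, 1,0,0,5.5,0, 1,0,0,6.5,0, 1,0,0,6.5,0]'
python3 -m crank '[1,0,1,0,0, 1,0,2,0,0, 1,0,3,0,0, 1,0.1,4,0,0, 1,0.1,5,0,0]'
python3 -m crank '[1,0,0.5,0,0, 1,0,1,0,0, 1,0,1,0,0]'
python3 -m crank '[1,0,0,-0.4,0, 1,0,0,-0.8,0, 1,0,0,-1.2,0, 1,0,0,-1.6,0, 1,0,0,-1.6,0]'
python3 snap.py side s2; python3 snap.py wrist w7
python3 - <<'E'
from h import *
s,w=[pickle.load(open(f+'.pkl','rb')) for f in('s2','w7')]
x,y=240,250
A=cv2.resize(s['img'][y:y+90,x:x+120,::-1],(400,300),interpolation=2);W=cv2.resize(w['img'][:,:,::-1],(400,300))
cv2.imwrite('pics/m2.png',np.hstack([A,W]))
E
```

```text
clock: 9.95
eef_pos: [0.4758, 0.239, 0.1949]
ee_rot: [-179.9, 0.0, 87.3]
ft_force: [-0.6, 0.5, -2.4]
grip_width: 0.198
finger_force: 58.8
clock: 10.45
eef_pos: [0.5277, 0.2379, 0.1964]
ee_rot: [180.0, -0.0, 87.4]
ft_force: [-0.6, 0.6, -2.2]
grip_width: 0.197
finger_force: 58.9
clock: 10.75
eef_pos: [0.5369, 0.2373, 0.1962]
ee_rot: [-180.0, -0.0, 87.4]
ft_force: [0.3, -0.1, -1.5]
grip_width: 0.195
finger_force: 58.9
clock: 11.25
eef_pos: [0.5368, 0.2375, 0.2134]
ee_rot: [179.9, -0.0, 87.4]
ft_force: [-0.6, -0.8, -2.3]
grip_width: 0.197
finger_force: 58.9
```

View pics/m2.png

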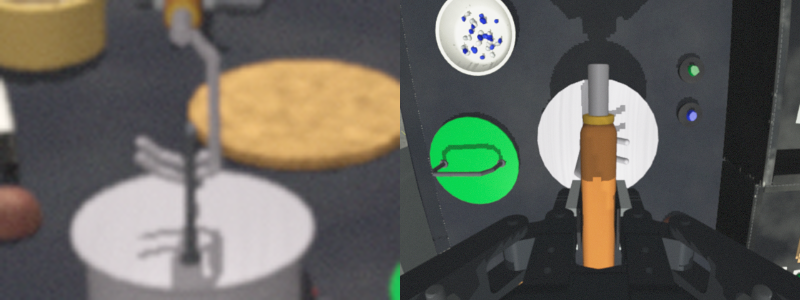

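The side crop shows both prongs through the loop under the bar, the bar at about the saddle, and the shank clear behind. I lift slowly.

```bash
python3 -m crank '[1,0,0,-0.3,0, 1,0,0,-0.5,0, 1,0,0,-0.7,0, 1,0,0,-0.9,0, 1,0,0,-1.1,0]'
python3 -m crank '[1,0,0,-0.2,0, 1,0,0,-0.5,0, 1,0,0,-0.8,0, 1,0,0,-1.2,0, 1,0,0,-1.6,0]'
python3 -m crank '[1,0,0,-0.5,0, 1,0,0,-1,0, 1,0,0,-1.5,0, 1,0,0,-1.8,0, 1,0,0,-2,0]'
python3 -m crank '[1,0,0,-0.5,0, 1,0,0,-1,0, 1,0,0,-1.2,0, 1,0,0,-1.2,0, 1,0,0,-1.2,0]'
python3 snap.py side s3; python3 snap.py wrist w8
python3 - <<'E'
from h import *
s,w=[pickle.load(open(f+'.pkl','rb')) for f in('s3','w8')]
x,y=240,220
A=cv2.resize(s['img'][y:y+120,x:x+120,::-1],(400,400),interpolation=2);W=np.zeros((400,400,3),np.uint8);W[:300]=cv2.resize(w['img'][:,:,::-1],(400,300))
cv2.imwrite('pics/m3.png',np.hstack([A,W]))
T=tool(s['s']);print(T[:3,3],to_tool(T,[.457-.002-.004,-.059,T[2,3]]))
E
```

```text
clock: 11.85
eef_pos: [0.5364, 0.2374, 0.2233]
ee_rot: [-180.0, 0.0, 87.4]
ft_force: [0.5, 0.3, -2.1]
grip_width: 0.197
finger_force: 58.7
clock: 12.35
eef_pos: [0.5365, 0.2374, 0.2397]
ee_rot: [180.0, -0.0, 87.4]
ft_force: [0.7, -0.4, -2.5]
grip_width: 0.198
finger_force: 58.7
clock: 12.85
eef_pos: [0.5366, 0.2375, 0.2598]
ee_rot: [180.0, -0.0, 87.4]
ft_force: [0.1, -0.3, -2.6]
grip_width: 0.195
finger_force: 58.7
clock: 13.35
eef_pos: [0.5364, 0.2374, 0.2712]
ee_rot: [-180.0, -0.0, 87.4]
ft_force: [-0.3, -0.7, -2.1]
grip_width: 0.195
finger_force: 58.7
[0.53644285 0.23741472 0.27122013] [-3.00030416e+01 -7.17211143e+00 -5.03997526e-04]
```

View pics/m3.png

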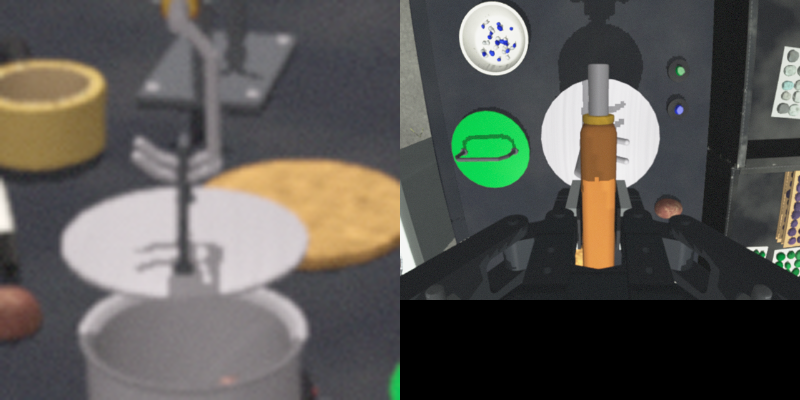

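The lid hangs level on the saddle, clear of the rim (lid at about (185,243) in the left crop, pot mouth below it). I carry it to the mat.

```bash
python3 -m crank '[1,-0.4,-0.1,0,0, 1,-1.2,-0.3,0,0, 1,-2.4,-0.54,0,0, 1,-4,-0.9,0,0, 1,-6,-1.36,0,0]'
python3 -m crank '[1,-2,-0.45,0,0, 1,-4,-0.9,0,0, 1,-6,-1.36,0,0, 1,-8,-1.8,0,0, 1,-10,-2.27,0,0]'
python3 -m crank '[1,-2,-0.45,0,0, 1,-4,-0.9,0,0, 1,-6,-1.36,0,0, 1,-8,-1.8,0,0, 1,-10,-2.27,0,0]'
python3 -m crank '[1,-1.6,-0.36,0,0, 1,-2.8,-0.63,0,0, 1,-3.6,-0.8,0,0, 1,-4,-0.9,0,0, 1,-4,-0.9,0,0]'
python3 -m crank '[1,0,0,1,0, 1,0,0,2.5,0, 1,0,0,4,0, 1,0,0,5.5,0, 1,0,0,7,0]'
python3 -m crank '[1,0,0,0.8,0, 1,0,0,1.5,0, 1,0,0,2,0, 1,0,0,2.5,0, 1,0,0,2.5,0]'
python3 snap.py side s4; python3 snap.py top t4
```

```text
clock: 13.95
eef_pos: [0.5197, 0.177, 0.2713]
ee_rot: [180.0, -0.0, 87.4]
ft_force: [0.4, -0.4, -2.7]
grip_width: 0.198
finger_force: 58.7
clock: 14.45
eef_pos: [0.4922, 0.0777, 0.2714]
ee_rot: [180.0, 0.0, 87.3]
ft_force: [1.0, -0.2, -2.1]
grip_width: 0.197
finger_force: 58.7
clock: 14.95
eef_pos: [0.4648, -0.021, 0.2714]
ee_rot: [180.0, 0.0, 87.3]
ft_force: [0.3, -0.5, -1.3]
grip_width: 0.198
finger_force: 58.7
clock: 15.45
eef_pos: [0.4546, -0.0593, 0.2713]
ee_rot: [180.0, -0.0, 87.3]
ft_force: [-0.6, 0.2, -3.0]
grip_width: 0.198
finger_force: 58.7
clock: 15.95
eef_pos: [0.4546, -0.0584, 0.1998]
ee_rot: [-180.0, -0.0, 87.4]
ft_force: [-0.3, -0.2, -2.8]
grip_width: 0.198
finger_force: 58.7
clock: 16.45
eef_pos: [0.4546, -0.059, 0.1759]
ee_rot: [-180.0, -0.0, 87.4]
ft_force: [-0.7, 0.2, -3.1]
grip_width: 0.203
finger_force: 58.7
```

```bash
python3 -m crank '[1,0,0,0.4,0, 1,0,0,0.8,0, 1,0,0,1.1,0, 1,0,0,1.3,0, 1,0,0,1.5,0]'
python3 -m crank '[1,0,0,0.15,0, 1,0,0,0.3,0, 1,0,0,0.45,0, 1,0,0,0.6,0, 1,0,0,0.75,0]'
python3 -m crank '[1,0,0,0.3,0, 1,0,0,0.7,0, 1,0,0,1.2,0, 1,0,0,1.8,0, 1,0,0,1.8,0]'
python3 snap.py side s5; python3 snap.py wrist w9
python3 - <<'E'
from h import *
s,w=[pickle.load(open(f+'.pkl','rb')) for f in('s5','w9')]
x,y=270,210
A=cv2.resize(s['img'][y:y+100,x:x+120,::-1],(480,400),interpolation=2);W=np.zeros((400,320,3),np.uint8);W[:240]=cv2.resize(w['img'][:,:,::-1],(320,240))
cv2.imwrite('pics/m4.png',np.hstack([A,W]))
E
```

```text
clock: 17.05
eef_pos: [0.4547, -0.0591, 0.1611]
ee_rot: [-180.0, -0.0, 87.4]
ft_force: [-0.3, 0.1, -2.7]
grip_width: 0.198
finger_force: 58.7
clock: 17.55
eef_pos: [0.4549, -0.0592, 0.1539]
ee_rot: [180.0, 0.0, 87.4]
ft_force: [0.0, -0.3, -0.8]
grip_width: 0.199
finger_force: 58.9
clock: 18.05
eef_pos: [0.4542, -0.0589, 0.1346]
ee_rot: [-179.9, -0.0, 87.4]
ft_force: [-0.1, -0.4, -1.5]
grip_width: 0.201
finger_force: 58.9
```

View pics/m4.png

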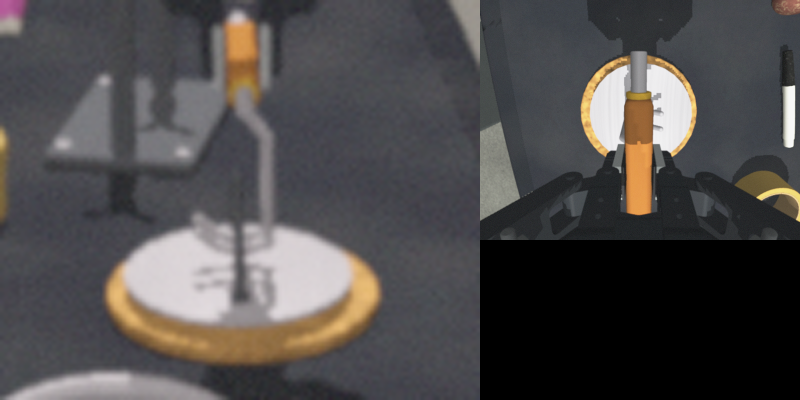

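The lid lies centred and flat on the mat, with the prongs free below the bar (crop (235,235)). I withdraw along -x, raise and return.

```bash
python3 -m crank '[1,0,-0.6,0,0, 1,0,-1.5,0,0, 1,0,-2.5,0,0, 1,0,-3.5,0,0, 1,0,-4.5,0,0]'
python3 -m crank '[1,0,-0.8,0,0, 1,0,-1.5,0,0, 1,0,-1.5,0,0]'
python3 -m crank '[1,0,0,-2,0, 1,0,0,-5,0, 1,0,0,-8,0, 1,0,0,-11,0, 1,0,0,-13,0]'
python3 -m crank '[1,0,0,0,0.06, 1,0,0,0,0.12, 1,0,0,0,0.18, 1,0,0,0,0.227, 1,0,0,0,0.227]'
python3 - <<'E'
from plant import *
from h import *
s=sense();T=tool(s);print(s['eef_pos'],s['ee_rot'],to_tool(T,[.501,-.3328,.265]))
E
```

```text
clock: 18.65
eef_pos: [0.4092, -0.057, 0.136]
ee_rot: [180.0, 0.0, 87.4]
ft_force: [0.5, 0.3, -1.6]
grip_width: 0.197
finger_force: 58.9
clock: 18.95
eef_pos: [0.3943, -0.0564, 0.136]
ee_rot: [180.0, 0.0, 87.4]
ft_force: [0.4, 0.2, -2.1]
grip_width: 0.196
finger_force: 58.9
clock: 19.45
eef_pos: [0.3954, -0.0566, 0.268]
ee_rot: [179.9, 0.0, 87.4]
ft_force: [0.6, -0.6, -2.3]
grip_width: 0.197
finger_force: 58.9
clock: 19.95
eef_pos: [0.395, -0.0564, 0.2658]
ee_rot: [180.0, -0.0, 74.3]
ft_force: [-0.6, 0.6, -1.2]
grip_width: 0.197
finger_force: 59.0
[ 0.39502609 -0.05643562  0.26583014] [ 1.79988889e+02 -5.97299835e-03  7.43185913e+01] [-23.74345622  17.67273426   0.08396613]
```

```bash
python3 -m crank '[1,-1,0.75,0,0, 1,-3.5,2.6,0,0, 1,-6,4.5,0,0, 1,-9,6.7,0,0, 1,-12,8.9,0,0]'
python3 -m crank '[1,-3,2.2,0,0, 1,-6,4.5,0,0, 1,-9,6.7,0,0, 1,-11,8.2,0,0, 1,-11.7,8.8,0,0]'
python3 -m crank '[1,0,0,0,0, 1,0,0,1.5,0, 1,0,0,3.5,0, 1,0,0,5.5,0, 1,0,0,7.5,0]'
python3 -m crank '[1,0,0,1.5,0, 1,0,0,2.8,0, 1,0,0,3.8,0, 1,0,0,4.4,0, 1,0,0,4.4,0]'
```

```text
clock: 20.45
eef_pos: [0.4487, -0.1982, 0.2656]
ee_rot: [180.0, 0.0, 74.4]
ft_force: [0.8, 0.6, -0.3]
grip_width: 0.2
finger_force: 59.0
clock: 20.95
eef_pos: [0.5014, -0.3353, 0.2643]
ee_rot: [-179.9, -0.0, 74.3]
ft_force: [-0.7, 0.1, -1.7]
grip_width: 0.195
finger_force: 59.0
clock: 21.45
eef_pos: [0.5012, -0.3313, 0.1904]
ee_rot: [180.0, -0.0, 74.4]
ft_force: [1.3, -0.5, -1.4]
grip_width: 0.2
finger_force: 59.0
clock: 21.95
eef_pos: [0.5011, -0.332, 0.1462]
ee_rot: [-180.0, -0.0, 74.4]
ft_force: [-0.7, -0.5, -1.2]
grip_width: 0.2
finger_force: 59.0
```

```bash
python3 -m crank '[1,0,0,0.5,0, 1,0,0,0.9,0, 1,0,0,1.2,0, 1,0,0,1.4,0, 1,0,0,1.4,0]'
python3 -m crank '[2.2,0,0,0,0, 2.6,0,0,0,0, 3.5,0,0,0,0, 5,0,0,0,0, 8.5,0,0,0,0]'
python3 -m crank '[8.5,0,0,0,0, 8.5,0,0,0,0, 8.5,0,0,0,0, 8.5,0,0,-1,0, 8.5,0,0,-2,0]'
python3 -m crank '[8.5,0,0,-2,0, 8.5,0,0,-5,0, 8.5,0,0,-9,0, 8.5,0,0,-13,0, 8.5,0,0,-13,0]'
python3 -m crank '[8.5,5,0,0,0, 8.5,5,0,0,0, 8.5,5,0,0,0]'
python3 snap.py wrist w10;python3 snap.py top t10;python3 snap.py side s10
python3 - <<'E'
from h import *
w,t,s=[pickle.load(open(f+'.pkl','rb')) for f in('w10','t10','s10')]
W=cv2.resize(w['img'][:,:,::-1],(400,300))
T=cv2.resize(t['img'][195:285,300:420,::-1],(400,300),interpolation=2)
A=cv2.resize(s['img'][160:310,260:460,::-1],(400,300),interpolation=2)
cv2.imwrite('pics/m5.png',np.vstack([np.hstack([W,T]),np.hstack([A,A*0])]))
E
```

```text
clock: 22.45
eef_pos: [0.5012, -0.3323, 0.1331]
ee_rot: [-180.0, 0.0, 74.4]
ft_force: [-2.4, 0.4, 1.0]
grip_width: 0.202
finger_force: 59.3
clock: 22.95
eef_pos: [0.5014, -0.3323, 0.1328]
ee_rot: [180.0, -0.0, 74.4]
ft_force: [-0.7, 0.5, 0.3]
grip_width: 0.737
finger_force: 0.0
clock: 23.45
eef_pos: [0.5012, -0.3322, 0.1535]
ee_rot: [-180.0, -0.0, 74.4]
ft_force: [-0.1, -0.2, 0.9]
grip_width: 0.993
finger_force: 0.0
clock: 23.95
eef_pos: [0.5028, -0.3338, 0.2905]
ee_rot: [179.5, 0.3, 74.4]
ft_force: [0.5, -0.7, 0.5]
grip_width: 0.996
finger_force: 0.0
clock: 24.25
eef_pos: [0.5152, -0.2835, 0.2836]
ee_rot: [179.9, 0.0, 74.5]
ft_force: [0.7, -0.3, -0.0]
grip_width: 0.998
finger_force: 0.0
```

View pics/m5.png

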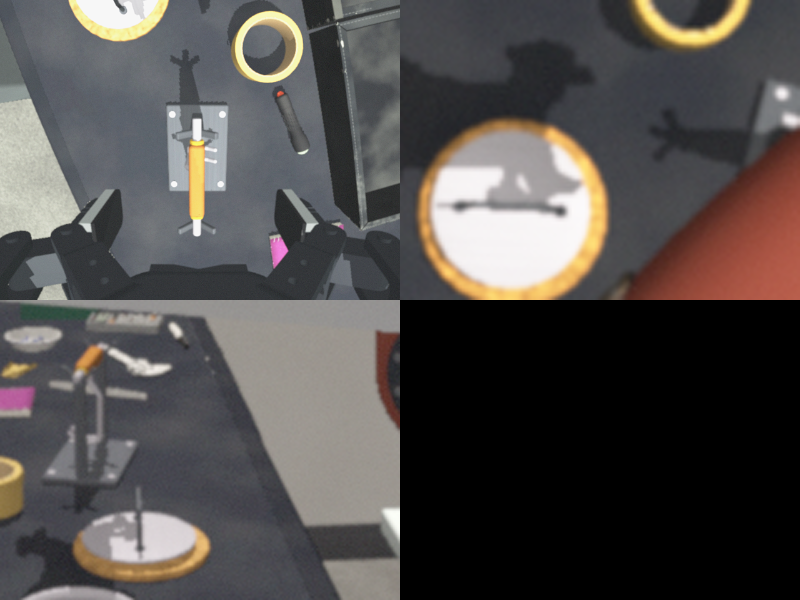

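The lifter hangs in both Vs (wrist crop (197,175)). The lid lies centred and flat on the mat (top crop (512,210), side crop (140,540)), and the gripper is clear.

```bash
python3 -m crank '[8.5,0,0,0,0, 8.5,0,0,0,0, 8.5,0,0,0,0, 8.5,0,0,0,0, 8.5,0,0,0,0]'
python3 -c "
from plant import *
print(sign_off())"
```

```text
clock: 24.9
eef_pos: [0.5148, -0.2843, 0.2828]
ee_rot: [180.0, -0.0, 74.3]
ft_force: [0.8, -0.9, -0.3]
grip_width: 0.993
finger_force: 0.0
the job is handed in; nothing more can be done
None
```

I handed the job in at about 25 s; in the last pictures the lid lies flat in the middle of the cork mat, the lifter hangs in both Vs of its stand and the gripper is clear, but the hand-in returned no verdict.

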